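Scoop a ball knob out of the tote corner and set it on the counting scale

TASK

Take the hand scoop by its upright handle and scoop up the black ball knob from the light grey tote, pushing the scoop into the corner where the knob lies so that the walls stop the knob and it rolls over the lip into the bowl. Then stand the loaded scoop upright in the middle of the counting scale's pan, gently, and let go. Do not touch the knob with the fingers.

Things in the scene. Friction and masses are not known exactly. Their poses are not given: they have to be found in the camera images.
- scoop_grip (a point): Centre of the scoop handle's grip, 108 mm above the scoop's underside. Wooden post 24 x 24 mm square, 130 mm tall, upright at the rear of a loose steel scoop (about 200 g). Axes: x from handle to mouth, z up. Level with them the scoop is 104 long x 62 wide: from this point the lip (front edge) is 92 mm forward, the post's rear face 12 mm back. The scoop stands flat on the table.
- scoop_bowl (a point): Middle of the scoop's bowl floor, 47 mm forward of the grip point and 106 mm below it (2 mm above the underside); axes as the grip. Bowl 62 long x 56 mm wide inside, 34 mm high at the rear, sides sloping down to 10 mm. In front a lip ramps up over 14 mm to a 5 mm crest, 3 mm above the bowl's floor, that keeps a ball in. Walls 3 mm.
- knob_center (a point): Centre of the loose black ball knob, a polished, slippery plastic ball of 44 mm diameter with a small brass insert (about 60 g). It lies on the tote's floor near one of its two corners farthest from the robot, left or right, 8 to 53 mm clear of the end wall and 5 to 18 mm clear of the side wall. It rolls when pushed. In the other far corner stands a steel pipe coupling (a 38 mm cylinder).
- tote_in (a point): Centre of the inner floor of the fixed light grey open tote, 5 mm above the table. Axes: x along its length towards the far end wall, y to its left, z up. Inside 240 mm along x, 180 mm along y; walls 5 mm thick and upright, rims 55 mm above this floor (60 mm above the table).
- scale_pan (a point): Centre of the top of the steel pan of the fixed white counting scale, 55 mm above the table. The pan is flat, 170 x 170 mm, edges along this point's x and y. Behind it (+x side, from 92 mm) is a display housing 80 mm above the table.
Not all that is in view belongs to the job. What is shaped like the part that bears scoop_grip but green or red is not meant.

How it is judged (in metres and radians):
On the way:
1. the knob lies in the scoop's bowl while the scoop is still down in the corner of the tote (x of knob_center in the frame of scoop_bowl between -0.035 and 0.028 m and y of knob_center in the frame of scoop_bowl between -0.02 and 0.02 m and z of knob_center in the frame of scoop_bowl between 0.01 and 0.032 m and z of scoop_bowl in the frame of tote_in below 0.03 m and x of knob_center in the frame of tote_in above 0.03 m and (y of knob_center in the frame of tote_in above 0.03 m or y of knob_center in the frame of tote_in below -0.03 m)), for 0.1 s.
At the end, for the whole second after the job is handed in: The scoop stands upright (within about 6 degrees) and at rest on the scale's pan, with the middle of its bowl within 45 mm of the pan's middle, and the ball knob lies in its bowl behind the lip (x of knob_center in the frame of scoop_bowl between -0.035 and 0.028 m and y of knob_center in the frame of scoop_bowl between -0.02 and 0.02 m and z of knob_center in the frame of scoop_bowl between 0.01 and 0.032 m and horizontal distance between scoop_bowl and scale_pan below 0.045 m and z of scoop_bowl in the frame of scale_pan between -0.003 and 0.007 m and angle between scoop_bowl's own z axis and vertical below 0.1 rad and linear speed of scoop below 0.02 m/s and linear speed of knob below 0.04 m/s); the robot touches nothing.
It fails at once if the knob is touched by the fingers (contact force between the fingers and knob above 0.5 N).
It fails at once if the scoop is dropped or slammed onto the scale (more than 80 N) (contact force between scoop and scale above 80 N).
It also fails if it takes over 58 s, if anything falls off the work surface, if the arm or the gripper's body presses on something with over 40 N, if the wrist force passes 120 N, or if a joint passes its speed limit or range.

ROBOT

A 6-joint arm with a two-finger parallel gripper is mounted at the origin on the work surface. World frame = base frame: x ahead of the robot, y to its left, z up, the work surface at z = 0. Lengths are in mm, angles in rad, forces in N, time in s.
With the tool pointing down it reaches from about 225 to 875 mm from the base axis. Payload 3.4 kg.
Tool frame: the origin (TCP) lies between the finger pads; the fingertips stand 11 mm ahead of it and the grasp point (between the pads) lies 8 mm behind it (ctrl.tip_extent is the z of the fingertips in the tool frame, in mm); z points along the fingers, y is the line along which they close (so a half turn about z gives the same grasp; the last joint's range is limited). The gripper opens to 85 mm and grips with 20 to 120 N. Pads are 22 mm wide; open, the fingers measure 114 mm over their backs; the gripper's body (76 mm by 85 mm) begins 54 mm behind the grasp point. The pads swing forward as they close: fully open they stand 13 mm farther back than shut.
Start: joints at [1.035, 0.276, 1.505, -0, 1.361, -0.121], TCP at [231.748, 526.264, 242.328] pointing down, gripper open.
Joint ranges: [-2.89, 2.89], [-0.75, 2.08], [0.22, 2.7], [-1.18, 4.32], [0.11, 2.71], [-2.7, 2.7]. Speed limits (rad/s): [2.57, 2.57, 3.14, 3.14, 3.14, 3.14].

INTERFACE

Orientations are given as a unit quaternion [x, y, z, w].
In Python, from plant import ctrl, vision, nets gives the robot as it stands.
- The arm moves only by the shell command python3 -m jog 'ROWS' [FORCE]. ROWS is JSON, a list that holds one entry, the list of rows, each a list of 7 numbers: the turn, a rotation vector about the tool's x, y, z in rad, then the shift along the tool's x, y, z in m, then the finger opening in m, from 0 to 0.0854. In form: [[[wx, wy, wz, dx, dy, dz, fingers], ...]]. A call has 1 to 5 rows; each row is the pose to reach, as a shift and turn from the pose commanded when the call began, along the tool's axes at that moment; what a row does not reach only later rows make up. A row lasts 1/10 s, in which the tool goes at most 50 mm and 8.59 degrees, less where a joint would pass 70% of its speed; a pose out of reach is approached as far as the arm can. A call with a gripper value outside its range is refused whole. The fingers move at their own pace and stop on an object; FORCE is the grip in N (left out, the last holds). Time passes only in rows, so rows that repeat a pose let the fingers close. It gives the time, the measured TCP pose, the force, the opening and the grip force at its end, in the units of the state.
- ctrl.read_state(): the state, without advancing time (a new reading comes with each control period).
- vision.capture(name): name is "side" or "top" or "wrist"; returns a dict with "image" (480x640x3 uint8, blue, green, red), "intrinsics" (3x3 intrinsics, pixels), "R" (3x3) and "t" (3): a world point X has camera coordinates R X + t. Camera axes: x right, y down, z forward; pixel columns grow to the right and rows downward; lengths in mm; the calibration is good to about 2 mm. A picture is of the moment at which its call begins. There is no depth.
- ctrl.hand_in(): hands the job in; it is judged then, once.
Trained networks look in a picture, given as the dict that the camera call returned (one of the last four; its "shot" number tells which), for a name from the list of things; names that differ only in an ending like _2 or _b are one class to them, and where a whole thing is asked for, a point or a joint stands for the part that bears it (a point fixed in the world has none). Each returns a list of dicts, best first, with "score" (0 to 1); they miss things now and then, are a little off and sometimes report something else, mostly with a low value. They report only what shows in the picture. A call takes as long as a camera call. They do not tell look-alikes from the thing itself.
- nets.recognise(picture, name): "location" ([column, row] in pixels, amid what is visible of it).
- nets.cut_out(picture, name): "pixels" (480x640 bool, what is visible of it) and "location" ([column, row] in pixels, amid what is visible of it).
The state is a dict: "t": time; "joints": joint angles; "qvel": joint speeds; "joint_torque": joint torques, N m; "eef_pos": TCP position; "ee_rot": TCP orientation; "wrist_force": force on the tool from outside, world axes, zero at the start; "ft_torque": the same for the moment, N m; "finger_gap": opening from 0.0 (shut) to 1.0 (fully open); "grip_force": force on a finger pad.
Only numpy, scipy, OpenCV 4.12 (cv2) and the standard library are available. Lean on these libraries where they do the work, as an engineer would, in place of code of your own. Each camera call takes 0.05 s, during which the arm holds its last target. There are 200 camera calls.

## Working session

There is one attempt and no reset: what is moved stays moved. The work goes in short steps, Python scripts to look and compute and a shell command to move; the robot and the scene stay as the last step left them, time stands still between calls to the robot, and variables do not carry over. Pictures are saved under pics/ and viewed, at most 10 in all, crops included, and the job is handed in when it is done.

```bash
ls; mkdir -p pics; cat > h.py <<'E'
import numpy as np, cv2
from plant import ctrl, vision, nets
from scipy.spatial.transform import Rotation as Rn
def ray(c,px,z):
    K=np.array(c["intrinsics"]);R=np.array(c["R"]);t=np.array(c["t"]).ravel()
    d=R.T@np.linalg.inv(K)@np.array([px[0],px[1],1.0]);o=-R.T@t
    return o+d*(z-o[2])/d[2]
def proj(c,X):
    K=np.array(c["intrinsics"]);p=K@(np.array(c["R"])@np.array(X,float)+np.array(c["t"]).ravel());return p[:2]/p[2]
E
python3 - <<'E'
from h import *
ims=[]
for n in ["side","top"]:
    c=vision.capture(n); cv2.imwrite(f"pics/{n}0.png",c["image"])
    R=np.array(c["R"]);print(n,(-R.T@np.array(c["t"]).ravel()).round(),R.round(2).tolist())
    for m,z in [("scoop_grip",108),("scoop_bowl",2),("knob_center",27),("tote_in",5),("scale_pan",55)]:
        try:
            for r in nets.recognise(c,m)[:3]: print(m,round(r["score"],2),np.round(r["location"]),ray(c,r["location"],z).round())
        except Exception as e: print(m,e)
print(ctrl.read_state()); print(ctrl.tip_extent)
E
```

```text
pics
side [455. 632. 749.] [[-0.98, -0.18, -0.0], [-0.12, 0.68, -0.72], [0.13, -0.71, -0.69]]
scoop_grip 0.64 [312. 284.] [576.  55. 108.]
scoop_grip 0.6 [466. 254.] [333. -57. 108.]
scoop_grip 0.6 [224. 187.] [ 793. -163.  108.]
scoop_bowl 0.73 [460. 253.] [ 324. -174.    2.]
scoop_bowl 0.71 [226. 189.] [ 841. -290.    2.]
scoop_bowl 0.61 [314. 277.] [595. -58.   2.]
knob_center 0.6 [292. 423.] [568. 255.  27.]
tote_in 0.7 [346. 401.] [497. 192.   5.]
scale_pan 0.91 [338. 194.] [ 580. -249.   55.]
top [ 312.   12. 1378.] [[0.01, -1.0, 0.01], [-0.98, -0.01, -0.19], [0.19, -0.01, -0.98]]
scoop_grip 0.93 [376. 343.] [ 338. -132.  108.]
scoop_grip 0.77 [325. 230.] [580. -22. 108.]
scoop_grip 0.71 [429. 142.] [ 785. -254.  108.]
scoop_bowl 0.96 [324. 227.] [609. -24.   2.]
scoop_bowl 0.61 [424. 140.] [ 829. -266.    2.]
scoop_bowl 0.58 [373. 344.] [ 337. -138.    2.]
knob_center 0.6 [201. 242.] [565. 261.  27.]
tote_in 0.79 [226. 269.] [506. 205.   5.]
scale_pan 0.56 [436. 238.] [ 574. -277.   55.]
{'t': 0.6, 'joints': array([ 1.03499240e+00,  2.75854045e-01,  1.50491876e+00, -2.36074683e-06,
        1.36070080e+00, -1.21025166e-01]), 'qvel': array([ 0.00055719, -0.00020998,  0.00051317, -0.00149723,  0.00026825,
       -0.00018629]), 'joint_torque': array([-1.01811911e-03, -4.16389775e+01, -2.45987624e+01, -2.68437952e-04,
        4.42164574e-04, -5.43280706e-06]), 'eef_pos': array([231.7456027 , 526.24979712, 242.34675122]), 'ee_rot': array([2.05905682e-01, 9.78571840e-01, 5.59673525e-05, 2.02907347e-05]), 'wrist_force': array([ 0.11591287,  0.2358711 , -0.37939506]), 'ft_torque': array([-0.002939  , -0.01493798,  0.01063999]), 'grip_force': 0.0, 'finger_gap': 1.0011646435109713}
11.0
```

```bash
python3 - <<'E'
import cv2
t=cv2.imread("pics/top0.png");t=t[110:390,130:490];cv2.imwrite("pics/top0c.png",cv2.resize(t,(772,600),interpolation=cv2.INTER_CUBIC))
E
```

```text
(no output)
```

View pics/top0c.png

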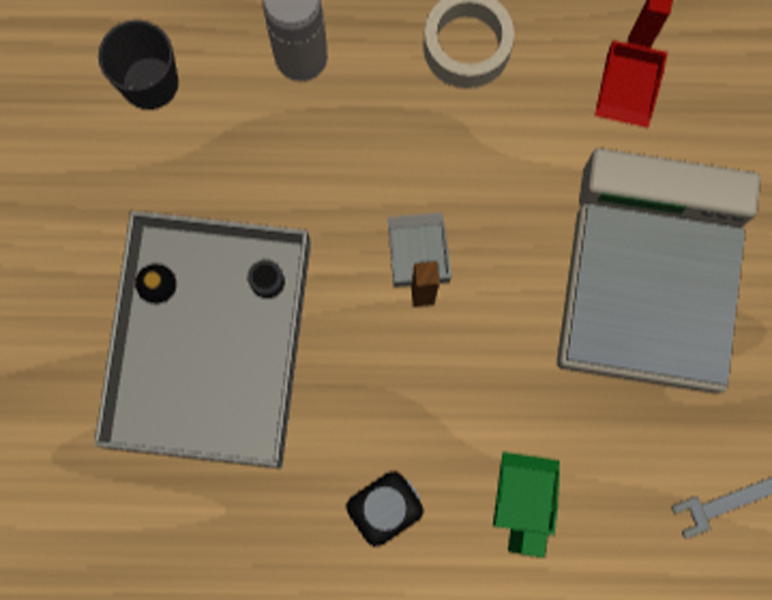

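View pics/side0.png

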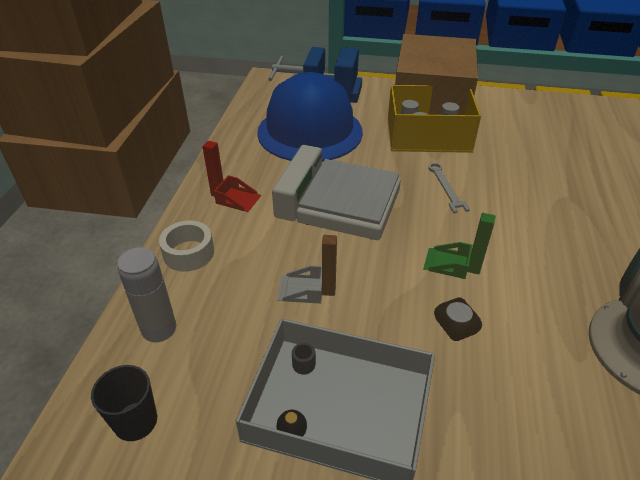

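The knob (brass-topped, crop (155,283)) lies in the tote's far left corner and the coupling in the far right. The real scoop (steel bowl, wooden post, crop (425,275)) stands mid-table with its mouth away from the robot. The scale is at the right. I'll fit the poses from these corners.

```bash
python3 - <<'E'
from h import *
from scipy.optimize import least_squares
s=360/772
T=vision.capture("top");S=vision.capture("side")
f=lambda x,y:(x*s+130,y*280/600+110)
def fit(obs,L,x0):
    def r(p):
        c,n=np.cos(p[2]),np.sin(p[2]);o=[]
        for cam,px,l in obs: o+=list(proj(cam,[p[0]+c*l[0]-n*l[1],p[1]+n*l[0]+c*l[1],l[2]])-px)
        return np.array(o)
    q=least_squares(r,x0,loss="soft_l1");print(L,q.x.round(3),r(q.x).reshape(-1,2).round(1).tolist())
fit([(T,f(131,211),(125,95,60)),(T,f(309,231),(125,-95,60)),(T,f(281,467),(-125,-95,60)),(T,f(97,446),(-125,95,60)),
 (S,(283,322),(125,-95,60)),(S,(433,350),(-125,-95,60)),(S,(413,474),(-125,95,60)),(S,(240,443),(125,95,60))],"tote",[506,205,-.14])
fit([(T,f(584,205),(85,85,55)),(T,f(746,226),(85,-85,55)),(T,f(728,386),(-85,-85,55)),(T,f(565,362),(-85,85,55)),
 (S,(400,177),(-85,-85,55)),(S,(381,231),(-85,85,55)),(S,(299,213),(85,85,55))],"scale",[580,-260,-.14])
fit([(T,f(388,217),(92,31,3)),(T,f(443,213),(92,-31,3)),(T,f(394,287),(5,31,34)),(T,f(450,279),(5,-31,34)),
 (T,f(426,269),(0,0,130)),(S,(330,238),(0,0,130))],"scoop",[580,-22,.08])
for C in (T,S):
  for r in nets.cut_out(C,"knob_center")[:1]:
    ys,xs=np.where(r["pixels"]);p=((xs.min()+xs.max())/2,(ys.min()+ys.max())/2);print("knob",r["score"],ray(C,p,27).round(),np.ptp(xs),np.ptp(ys))
E
```

```text
tote [ 5.02050e+02  1.99899e+02 -8.90000e-02] [[-0.9, 0.1], [-0.9, -0.8], [-0.7, -0.5], [-0.9, 0.5], [-1.0, -4.0], [4.3, 2.0], [7.1, -4.1], [-1.5, -20.8]]
scale [ 5.55498e+02 -2.72898e+02 -1.37000e-01] [[-0.2, -0.6], [-2.0, 0.5], [-1.1, -0.8], [-0.5, -1.0], [0.4, -4.0], [0.9, -9.0], [0.7, -8.1]]
scoop [ 5.60889e+02 -3.05160e+01  1.01000e-01] [[-0.4, -1.1], [-0.1, -1.5], [0.2, -0.3], [0.9, 1.1], [0.3, 0.9], [0.2, 1.1]]
knob 0.5 [563. 259.  27.] 18 17
knob 0.78 [568. 253.  27.] 27 25
```

```bash
cat >> h.py <<'E'
def go(P,yaw,pitch=0):
    """total turn+shift (tool axes now) to TCP P, tool y at heading yaw, mouth raised by pitch"""
    s=ctrl.read_state();R0=Rn.from_quat(s["ee_rot"])
    y=np.array([np.cos(yaw),np.sin(yaw),0]);z=np.array([0,0,-1.]);x=np.cross(y,z)
    R1=Rn.from_rotvec(x*pitch*np.sign(-1)*-1 if 0 else -pitch*np.cross([0,0,1.],y))*Rn.from_matrix(np.c_[x,y,z])
    print("t",round(s["t"],2),"pos",s["eef_pos"].round(1),"turn",(R0.inv()*R1).as_rotvec().round(4),"shift m",(R0.inv().apply(np.array(P)-s["eef_pos"])/1000).round(4),
     "F",s["wrist_force"].round(1),"gap",round(s["finger_gap"],3),"grip",round(s["grip_force"],1))
E
python3 -c "
from h import *
go([555,-30,250],.10)"
```

```text
t 0.8 pos [231.8 526.3 242.3] turn [ 1.000e-04 -1.000e-04  1.056e+00] shift m [-0.52   -0.3788 -0.0077] F [0.7 0.  1. ] gap 0.998 grip 0.0
```

```bash
python3 -m jog '[[[0,0,0,-0.03,-0.022,0,0.085],[0,0,0,-0.065,-0.047,-0.002,0.085],[0,0,0,-0.103,-0.075,-0.003,0.085],[0,0,0,-0.14,-0.102,-0.004,0.085],[0,0,0,-0.18,-0.131,-0.005,0.085]]]'
python3 -m jog '[[[0,0,0,-0.038,-0.028,0,0.085],[0,0,0,-0.076,-0.056,-0.001,0.085],[0,0,0,-0.114,-0.083,-0.002,0.085],[0,0,0,-0.152,-0.111,-0.003,0.085],[0,0,0,-0.19,-0.139,-0.003,0.085]]]'
python3 -m jog '[[[0,0,0.14,-0.038,-0.028,0,0.085],[0,0,0.28,-0.076,-0.056,0,0.085],[0,0,0.42,-0.114,-0.083,0,0.085],[0,0,0.56,-0.14,-0.1,0,0.085],[0,0,0.7,-0.15,-0.109,0,0.085]]]'
python3 -m jog '[[[0,0,0.12,0,0,0,0.085],[0,0,0.24,0,0,0,0.085],[0,0,0.356,0,0,0,0.085],[0,0,0.356,0,0,0,0.085]]]'
python3 - <<'E'
from h import *
go([555,-30,250],.10)
c=vision.capture("wrist");cv2.imwrite("pics/w1.png",c["image"])
print((-np.array(c["R"]).T@np.array(c["t"]).ravel()).round(),proj(c,[561,-30,130]),proj(c,[653,-21,3]))
for m in ("scoop_grip","scoop_bowl"):
  for r in nets.recognise(c,m)[:2]:print(m,r)
E
```

```text
t: 1.3
eef_pos: [344.2, 332.6, 247.6]
ee_rot: [0.205, 0.979, 0.0, 0.0]
wrist_force: [1.2, 0.4, -0.7]
finger_gap: 0.993
grip_force: 0.0
t: 1.8
eef_pos: [462.4, 128.3, 250.8]
ee_rot: [0.206, 0.979, 0.0, 0.001]
wrist_force: [0.9, 0.5, 0.1]
finger_gap: 0.996
grip_force: 0.0
t: 2.3
eef_pos: [556.8, -33.3, 250.0]
ee_rot: [0.533, 0.846, -0.0, 0.001]
wrist_force: [-0.7, 0.5, -0.7]
finger_gap: 0.993
grip_force: 0.0
t: 2.7
eef_pos: [554.9, -30.3, 250.3]
ee_rot: [0.671, 0.742, 0.0, -0.0]
wrist_force: [0.2, 0.8, -0.6]
finger_gap: 0.996
grip_force: 0.0
t 2.7 pos [554.9 -30.3 250.3] turn [-0.     -0.0001 -0.    ] shift m [0.0003 0.0001 0.0003] F [ 0.2  0.8 -0.6] gap 0.996 grip 0.0
[547.  53. 381.] [333.38277094 243.86057057] [430.78267188 200.44995687]
scoop_grip {'location': [78.9, 294.5], 'score': 0.9}
scoop_grip {'location': [558.4, 413.7], 'score': 0.78}
scoop_bowl {'location': [370.8, 207.3], 'score': 0.62}
scoop_bowl {'location': [78.8, 290.5], 'score': 0.62}
```

View pics/w1.png

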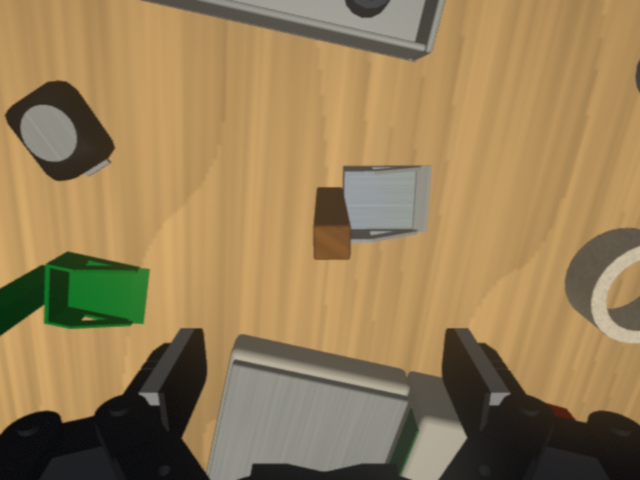

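The wrist view shows the post's top centred at (332.5,241) and the lip running from (431,166) to (427,233). That is within 3 px of the prediction.

```bash
python3 - <<'E'
from h import *
c=vision.capture("wrist");im=c["image"]
g=ray(c,(332.5,240.5),130);a=ray(c,(431,166),3);b=ray(c,(426.5,234),3);m=(a+b)/2
print(g,a,b,np.linalg.norm(a-b)); d=m-g;print("len",np.hypot(*d[:2]),"yaw",np.arctan2(d[1],d[0]), "yaw2",np.arctan2(*( (a-b)[[1,0]]))-np.pi/2)
m=((im[:,:,2].astype(int)-im[:,:,0])>35)&(im[:,:,2]<140);m[:180]=0;m[265:]=0;m[:,:305]=0;m[:,358:]=0
ys,xs=np.where(m);print(xs.min(),xs.max(),ys.max());cv2.imwrite("pics/c.png",im)
print([int(m[y].sum()) for y in range(215,265,4)])
E
```

```text
[560.18743082 -27.6693581  130.        ] [647.4190133   10.41895322   3.        ] [654.8958354  -52.94265661   3.        ] 63.80122623373057
len 91.19537192308786 yaw 0.07031924928304241 yaw2 0.1174592213057466
313 350 259
[25, 23, 24, 37, 37, 38, 37, 38, 37, 37, 36, 32, 0]
```

```bash
python3 -m jog '[[[0,0,0,0.0012,0.0057,0.03,0.085],[0,0,0,0.0012,0.0057,0.07,0.085],[0,0,0,0.0012,0.0057,0.11,0.085],[0,0,0,0.0012,0.0057,0.14,0.085],[0,0,0,0.0012,0.0057,0.15,0.085]]]'
python3 -m jog '[[[0,0,0,0,0,0,0.06],[0,0,0,0,0,0,0.035],[0,0,0,0,0,0,0.0],[0,0,0,0,0,0,0.0],[0,0,0,0,0,0,0.0]]]' 80
python3 -m jog '[[[0,0,0,0,0,0,0],[0,0,0,0,0,-0.005,0],[0,0,0,0,0,-0.02,0],[0,0,0,0,0,-0.04,0],[0,0,0,0,0,-0.06,0]]]' 80
python3 - <<'E'
from h import *
go([560.5,-28.5,100],.10)
c=vision.capture("wrist");cv2.imwrite("pics/w2.png",c["image"])
print(proj(c,[653,-19,63]))
E
```

```text
t: 3.4
eef_pos: [558.1, -27.9, 97.1]
ee_rot: [0.67, 0.742, -0.002, -0.003]
wrist_force: [-1.1, 0.1, -0.9]
finger_gap: 0.996
grip_force: 0.0
t: 3.9
eef_pos: [561.3, -28.5, 102.0]
ee_rot: [0.671, 0.742, 0.001, 0.001]
wrist_force: [-0.9, 0.2, 5.6]
finger_gap: 0.266
grip_force: 79.4
t: 4.4
eef_pos: [559.9, -28.3, 160.4]
ee_rot: [0.671, 0.742, -0.0, -0.001]
wrist_force: [0.5, -0.1, -2.4]
finger_gap: 0.268
grip_force: 78.5
t 4.4 pos [559.9 -28.3 160.4] turn [-0.0015 -0.0006 -0.    ] shift m [-0.0003  0.0007  0.0604] F [ 0.5 -0.1 -2.4] gap 0.268 grip 78.5
[485.17990183 256.00548036]
```

View pics/w2.png

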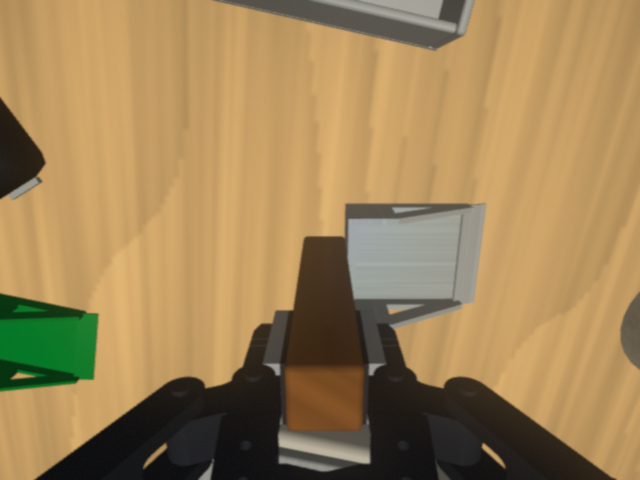

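The scoop is held square with its bowl level, lip centre at (479,252). Next I carry it over the tote, rising first, and look at the knob and walls from there.

```bash
python3 -c "
from h import *
go([433,262,210],-.09)"
```

```text
t 4.45 pos [562.1 -28.6 164.1] turn [0.0053 0.0008 0.1901] shift m [ 0.302  -0.0992 -0.0468] F [ 1.4  0.1 -0.2] gap 0.268 grip 78.9
```

```bash
python3 -m jog '[[[0,0,0,0.01,-0.003,-0.025,0],[0,0,0.05,0.04,-0.013,-0.048,0],[0,0,0.1,0.08,-0.026,-0.05,0],[0,0,0.15,0.12,-0.04,-0.05,0],[0,0,0.19,0.155,-0.051,-0.05,0]]]'
python3 -c "
from h import *
go([433,262,210],-.09)"
```

```text
t: 4.95
eef_pos: [492.7, 122.2, 209.9]
ee_rot: [0.739, 0.674, -0.0, -0.001]
wrist_force: [0.7, 0.3, -2.6]
finger_gap: 0.267
grip_force: 79.0
t 4.95 pos [492.7 122.2 209.9] turn [-0.001  -0.0005 -0.0021] shift m [ 0.1337 -0.0723  0.    ] F [ 0.7  0.3 -2.6] gap 0.267 grip 79.0
```

```bash
python3 -m jog '[[[0,0,0,0.035,-0.019,0,0],[0,0,0,0.075,-0.04,0,0],[0,0,0,0.11,-0.059,0,0],[0,0,0,0.13,-0.069,0,0],[0,0,0,0.134,-0.072,0,0]]]'
python3 -m jog '[[[0,0,0,0,0,0,0],[0,0,0,0,0,0,0]]]'
python3 - <<'E'
from h import *
go([433,262,210],-.09)
c=vision.capture("wrist");cv2.imwrite("pics/w3.png",c["image"])
for r in nets.cut_out(c,"knob_center")[:2]:
    ys,xs=np.where(r["pixels"]);p=((xs.min()+xs.max())/2,(ys.min()+ys.max())/2);print("knob",r["score"],p,ray(c,p,27).round(1),np.ptp(xs),np.ptp(ys))
E
```

```text
t: 5.45
eef_pos: [433.0, 262.8, 209.6]
ee_rot: [0.737, 0.676, -0.0, -0.001]
wrist_force: [-0.1, -0.1, -2.4]
finger_gap: 0.271
grip_force: 79.0
t: 5.65
eef_pos: [434.8, 259.8, 210.0]
ee_rot: [0.738, 0.674, -0.0, 0.0]
wrist_force: [0.5, -0.4, -2.9]
finger_gap: 0.273
grip_force: 79.0
t 5.65 pos [434.8 259.8 210. ] turn [-0.0001  0.001  -0.0003] shift m [ 0.002 -0.002 -0.   ] F [ 0.5 -0.4 -2.9] gap 0.273 grip 79.0
knob 0.62 (np.float64(492.5), np.float64(204.5)) [564.5 258.5  27. ] 59 57
```

View pics/w3.png

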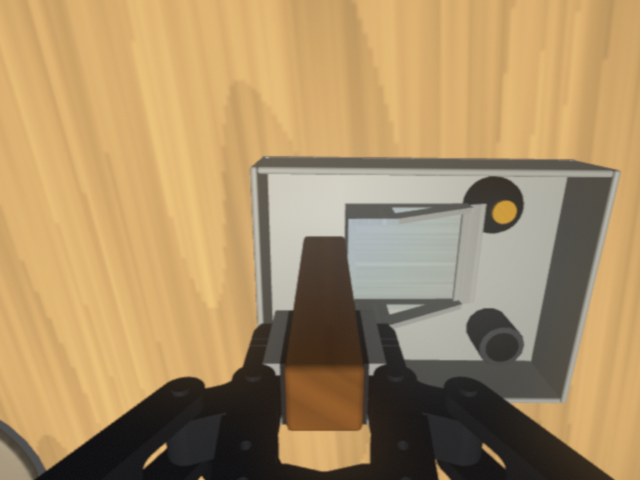

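```bash
python3 - <<'E'
from h import *
from scipy.optimize import least_squares
c=vision.capture("wrist");T=vision.capture("top")
s=360/772
f=lambda x,y:(x*s+130,y*280/600+110)
obs=[(T,f(131,211),(125,95,60)),(T,f(309,231),(125,-95,60)),(T,f(281,467),(-125,-95,60)),(T,f(97,446),(-125,95,60)),
(c,(252,168.5),(-125,95,60)),(c,(619,170),(125,95,60)),(c,(564,402),(125,-95,60))]
for ob in (obs,obs[4:]):
    def r(p):
        C,n=np.cos(p[2]),np.sin(p[2]);o=[]
        for cam,px,l in ob: o+=list(proj(cam,[p[0]+C*l[0]-n*l[1],p[1]+n*l[0]+C*l[1],l[2]])-px)
        return np.array(o)
    q=least_squares(r,[502,200,-.09],loss="soft_l1").x;print(q.round(3),r(q).reshape(-1,2).round(1).tolist())
Ri=lambda a:np.array([[np.cos(a),np.sin(a)],[-np.sin(a),np.cos(a)]])
for n,px,z in [("knob",(493,205),27),("lipL",(486,204),111),("lipR",(473,301),111),("post",(325,398),232)]:
    w=ray(c,px,z);print(n,w.round(1),"tote:",(Ri(q[2])@(w[:2]-q[:2])).round(1))
for z in (5,60): print([proj(c,[*(q[:2]+Ri(q[2]).T@np.array(l)),z]).round() for l in ((120,90),(120,-90),(-120,90))])
go([434.8,259.8,210],q[2])
E
```

```text
[ 5.02015e+02  2.00259e+02 -9.70000e-02] [[-0.6, -0.1], [-0.6, -0.4], [-1.4, -0.2], [-1.4, 0.1], [-6.6, 0.0], [0.4, 0.4], [1.0, 2.6]]
[ 5.02020e+02  2.00542e+02 -9.70000e-02] [[-6.7, -0.4], [0.5, 0.0], [1.0, 2.4]]
knob [565.3 257.7  27. ] tote: [57.4 63. ]
lipL [528.5 281.4 111. ] tote: [18.6 83.1]
lipR [522.6 221.5 111. ] tote: [18.5 22.8]
post [435.1 255.7 232. ] tote: [-72.   48.4]
[array([565., 166.]), array([529., 360.]), array([264., 164.])]
[array([610., 177.]), array([560., 399.]), array([253., 176.])]
t 5.85 pos [435.1 259.7 210.2] turn [0.0001 0.0002 0.0055] shift m [ 0.     -0.0003  0.0002] F [-1.1  0.3 -2.5] gap 0.269 grip 79.0
```

Knob in tote axes is (57, 63), about 41 mm from the end wall and 5 mm from the side wall, which matches what was given. The scoop's centreline moves to v ≈ 56.5, then I lower it.

```bash
python3 -m jog '[[[0,0,0.0055,0.004,0,0.02,0],[0,0,0.0055,0.004,0,0.045,0],[0,0,0.0055,0.004,0,0.07,0],[0,0,0.0055,0.004,0,0.09,0],[0,0,0.0055,0.004,0,0.1,0]]]'
python3 -m jog '[[[0,0,0,0,0,0.001,0],[0,0,0,0,0,0.0025,0],[0,0,0,0,0,0.0025,0],[0,0,0,0,0,0.0025,0]]]'
python3 -m jog '[[[0,0,0,0,0,0.001,0],[0,0,0,0,0,0.001,0],[0,0,0,0,0,0.001,0]]]'
python3 -m jog '[[[0,0,0,0,0,0.001,0],[0,0,0,0,0,0.001,0],[0,0,0,0,0,0.001,0]]]'
```

```text
t: 6.35
eef_pos: [434.3, 263.6, 108.6]
ee_rot: [0.74, 0.672, -0.001, -0.0]
wrist_force: [0.1, 0.2, -2.7]
finger_gap: 0.27
grip_force: 78.9
t: 6.75
eef_pos: [435.7, 264.9, 108.8]
ee_rot: [0.74, 0.673, 0.001, 0.0]
wrist_force: [-0.4, -0.5, -3.2]
finger_gap: 0.271
grip_force: 78.9
t: 7.05
eef_pos: [435.0, 264.8, 107.1]
ee_rot: [0.74, 0.673, 0.0, 0.0]
wrist_force: [-1.0, 0.4, -1.7]
finger_gap: 0.268
grip_force: 79.1
t: 7.35
eef_pos: [435.0, 264.9, 107.0]
ee_rot: [0.74, 0.673, 0.0, 0.0]
wrist_force: [-2.1, 0.1, 6.0]
finger_gap: 0.272
grip_force: 80.1
```

```bash
python3 -m jog '[[[0,0,0,0,0.001,-0.0005,0],[0,0,0,0,0.005,-0.0005,0],[0,0,0,0,0.01,-0.0005,0],[0,0,0,0,0.015,-0.0005,0],[0,0,0,0,0.019,-0.0005,0]]]'
python3 -m jog '[[[0,0,0,0,0.003,0,0],[0,0,0,0,0.006,0,0],[0,0,0,0,0.009,0,0],[0,0,0,0,0.012,0,0],[0,0,0,0,0.015,0,0]]]'
python3 -m jog '[[[0,0,0,0,0.003,0,0],[0,0,0,0,0.006,0,0],[0,0,0,0,0.009,0,0],[0,0,0,0,0.012,0,0],[0,0,0,0,0.015,0,0]]]'
python3 - <<'E'
from h import *
go([434.8,259.8,105],-.097)
c=vision.capture("wrist");cv2.imwrite("pics/w4.png",c["image"])
E
```

```text
t: 7.85
eef_pos: [450.8, 263.2, 107.5]
ee_rot: [0.74, 0.672, -0.002, -0.002]
wrist_force: [-11.4, 1.6, 14.6]
finger_gap: 0.272
grip_force: 81.2
t: 8.35
eef_pos: [465.5, 261.8, 107.5]
ee_rot: [0.74, 0.672, -0.002, -0.002]
wrist_force: [-10.8, 1.7, 14.3]
finger_gap: 0.272
grip_force: 81.1
t: 8.85
eef_pos: [480.4, 260.4, 107.5]
ee_rot: [0.74, 0.672, -0.002, -0.002]
wrist_force: [-10.8, 0.1, 11.8]
finger_gap: 0.27
grip_force: 81.2
t 8.85 pos [480.4 260.4 107.5] turn [-0.0061 -0.0001  0.001 ] shift m [-0.0049 -0.0454  0.0028] F [-10.8   0.1  11.8] gap 0.27 grip 81.2
```

View pics/w4.png

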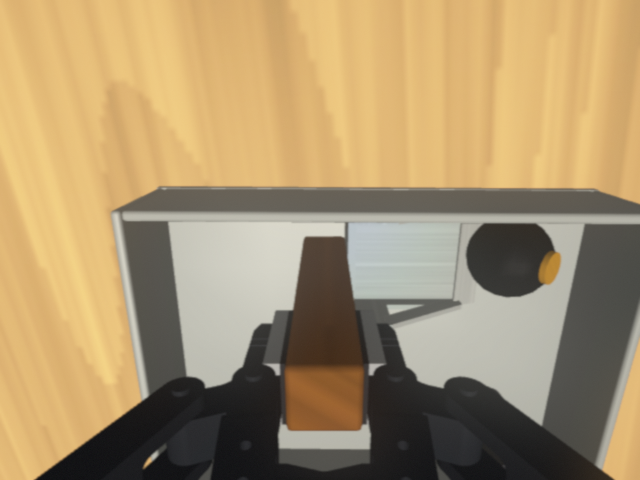

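The knob sits just ahead of the lip at (511,258), about centred. I lighten the downward press and keep pushing.

```bash
python3 -m jog '[[[0,0,0,0,0.003,-0.001,0],[0,0,0,0,0.006,-0.0013,0],[0,0,0,0,0.009,-0.0013,0],[0,0,0,0,0.012,-0.0013,0],[0,0,0,0,0.015,-0.0013,0]]]'
python3 -m jog '[[[0,0,0,0,0.003,0,0],[0,0,0,0,0.006,0,0],[0,0,0,0,0.009,0,0],[0,0,0,0,0.012,0,0],[0,0,0,0,0.015,0,0]]]'
python3 -m jog '[[[0,0,0,0,0.002,0,0],[0,0,0,0,0.004,0,0],[0,0,0,0,0.006,0,0],[0,0,0,0,0.008,0,0],[0,0,0,0,0.01,0,0]]]'
python3 - <<'E'
from h import *
go([480.4,260.4,105],-.097)
c=vision.capture("wrist");cv2.imwrite("pics/w5.png",c["image"])
E
```

```text
t: 9.4
eef_pos: [499.1, 258.4, 107.3]
ee_rot: [0.74, 0.672, -0.0, 0.0]
wrist_force: [0.9, -0.2, -3.3]
finger_gap: 0.27
grip_force: 78.9
t: 9.9
eef_pos: [512.4, 257.1, 107.5]
ee_rot: [0.74, 0.673, -0.001, -0.001]
wrist_force: [-0.3, 0.5, -3.7]
finger_gap: 0.274
grip_force: 79.1
t: 10.4
eef_pos: [523.8, 256.1, 107.5]
ee_rot: [0.74, 0.673, 0.0, 0.0]
wrist_force: [-1.1, -0.7, -3.1]
finger_gap: 0.272
grip_force: 79.1
t 10.4 pos [523.8 256.1 107.5] turn [ 0.0001 -0.0001  0.0015] shift m [ 0.0001 -0.0436  0.0025] F [-1.1 -0.7 -3.1] gap 0.272 grip 79.1
```

View pics/w5.png

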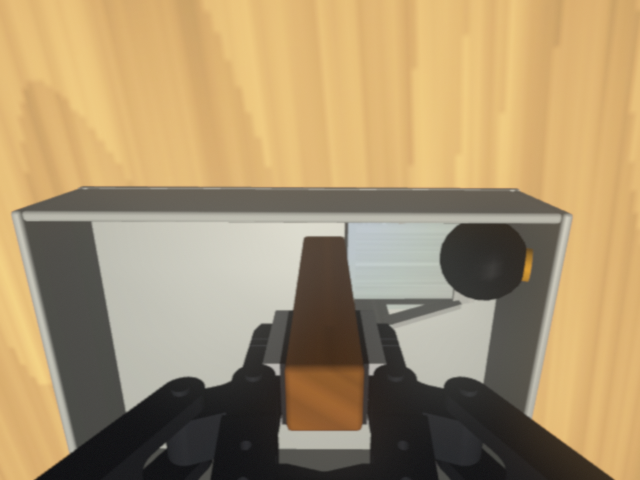

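```bash
python3 -m jog '[[[0,0,0,0,0.002,0.0003,0],[0,0,0,0,0.004,0.0003,0],[0,0,0,0,0.006,0.0003,0],[0,0,0,0,0.008,0.0003,0],[0,0,0,0,0.0095,0.0003,0]]]'
python3 -m jog '[[[0,0,0,0,0.001,0,0],[0,0,0,0,0.002,0,0],[0,0,0,0,0.002,0,0]]]'
python3 - <<'E'
from h import *
go([480.4,260.4,105],-.097)
c=vision.capture("wrist");cv2.imwrite("pics/w6.png",c["image"])
for r in nets.cut_out(c,"knob_center")[:1]:
    ys,xs=np.where(r["pixels"]);p=((xs.min()+xs.max())/2,(ys.min()+ys.max())/2);print(r["score"],p,ray(c,p,27+3).round(1),xs.min(),xs.max(),ys.min(),ys.max())
E
```

```text
t: 10.95
eef_pos: [533.5, 255.3, 107.4]
ee_rot: [0.74, 0.673, 0.0, 0.0]
wrist_force: [-0.3, -0.2, -3.3]
finger_gap: 0.275
grip_force: 79.2
t: 11.25
eef_pos: [535.2, 255.1, 107.3]
ee_rot: [0.74, 0.673, 0.0, 0.0]
wrist_force: [-1.0, -0.7, -3.4]
finger_gap: 0.27
grip_force: 79.1
t 11.25 pos [535.2 255.1 107.3] turn [ 0.0002 -0.0001  0.0015] shift m [ 0.0001 -0.055   0.0023] F [-1.  -0.7 -3.4] gap 0.27 grip 79.1
0.67 (np.float64(395.5), np.float64(267.0)) [573.4 252.4  30. ] 354 437 227 307
```

View pics/w6.png

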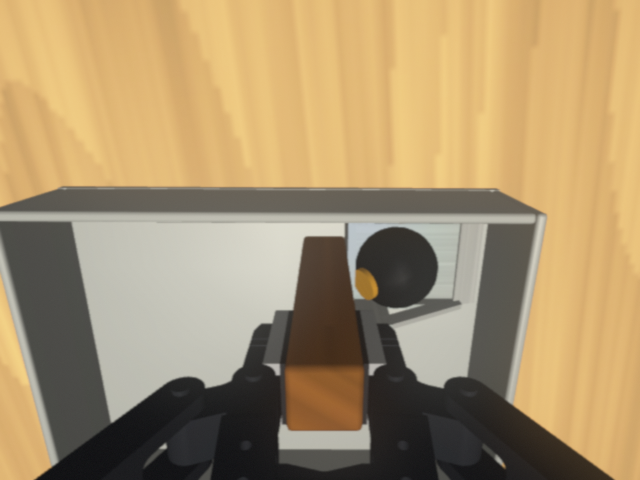

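The knob is in the bowl at (396,267), against the rear. I hold there, then lift gently and tip the mouth up a little.

```bash
python3 -m jog '[[[0,0,0,0,0,0,0],[0,0,0,0,0,0,0],[0,0,0,0,0,0,0],[0,0,0,0,0,0,0],[0,0,0,0,-0.001,-0.001,0]]]'
python3 -m jog '[[[0,0,0,0,-0.001,-0.002,0],[0,0,0,0,-0.003,-0.005,0],[0,0,0,0,-0.005,-0.01,0],[0,0,0,0,-0.006,-0.016,0],[0,0,0,0,-0.007,-0.023,0]]]'
python3 -m jog '[[[-0.01,0,0,0,0,-0.008,0],[-0.025,0,0,0,0,-0.018,0],[-0.04,0,0,0,0,-0.028,0],[-0.055,0,0,0,0,-0.038,0],[-0.07,0,0,0,0,-0.048,0]]]'
python3 -m jog '[[[0,0,0,0,0,-0.01,0],[0,0,0,0,0,-0.019,0],[0,0,0,0,0,-0.026,0],[0,0,0,0,0,-0.029,0],[0,0,0,0,0,-0.03,0]]]'
python3 - <<'E'
from h import *
go([509,-267,210],-.137,.07)
c=vision.capture("wrist")
for r in nets.cut_out(c,"knob_center")[:1]:
    ys,xs=np.where(r["pixels"]);print(r["score"],xs.min(),xs.max(),ys.min(),ys.max())
E
```

```text
t: 11.85
eef_pos: [534.0, 255.2, 108.2]
ee_rot: [0.74, 0.673, -0.0, -0.0]
wrist_force: [0.5, -0.1, -3.2]
finger_gap: 0.269
grip_force: 79.1
t: 12.35
eef_pos: [526.9, 255.9, 131.9]
ee_rot: [0.74, 0.673, 0.0, 0.0]
wrist_force: [0.4, -0.4, -3.7]
finger_gap: 0.267
grip_force: 79.1
t: 12.85
eef_pos: [526.9, 255.9, 180.4]
ee_rot: [0.74, 0.672, 0.024, 0.026]
wrist_force: [-0.5, 0.3, -3.7]
finger_gap: 0.267
grip_force: 79.1
t: 13.35
eef_pos: [525.1, 256.0, 209.5]
ee_rot: [0.74, 0.672, 0.024, 0.026]
wrist_force: [-0.6, 0.7, -4.5]
finger_gap: 0.272
grip_force: 79.1
t 13.35 pos [525.1 256.  209.5] turn [ 0.0003 -0.0031  0.0412] shift m [-0.5222  0.0339  0.0018] F [-0.6  0.7 -4.5] gap 0.272 grip 79.1
0.64 354 435 227 307
```

```bash
python3 -m jog '[[[0,0,0,-0.003,0,0,0],[0,0,0,-0.009,0.0005,0,0],[0,0,0,-0.018,0.001,0,0],[0,0,0,-0.03,0.002,0,0],[0,0,0,-0.045,0.003,0,0]]]'
python3 -m jog '[[[0,0,0,-0.018,0.001,0,0],[0,0,0,-0.039,0.0025,0,0],[0,0,0,-0.061,0.004,0,0],[0,0,0,-0.083,0.0055,0,0],[0,0,0,-0.105,0.007,0,0]]]'
python3 -m jog '[[[0,0,0.008,-0.022,0.0015,0,0],[0,0,0.016,-0.044,0.003,0,0],[0,0,0.024,-0.066,0.0045,0,0],[0,0,0.032,-0.088,0.006,0,0],[0,0,0.04,-0.11,0.007,0,0]]]'
python3 -m jog '[[[0,0,0,-0.022,0.0015,0,0],[0,0,0,-0.044,0.003,0,0],[0,0,0,-0.066,0.0045,0,0],[0,0,0,-0.088,0.006,0,0],[0,0,0,-0.11,0.007,0,0]]]'
python3 -m jog '[[[0,0,0,-0.022,0.0015,0,0],[0,0,0,-0.043,0.003,0,0],[0,0,0,-0.062,0.004,0,0],[0,0,0,-0.079,0.005,0,0],[0,0,0,-0.093,0.006,0,0]]]'
python3 -m jog '[[[0,0,0,-0.011,0.0005,0,0],[0,0,0,-0.019,0.001,0,0],[0,0,0,-0.025,0.001,0,0],[0,0,0,-0.029,0.001,0,0],[0,0,0,-0.031,0.001,0,0]]]'
python3 - <<'E'
from h import *
go([509,-267,210],-.137,.07)
c=vision.capture("wrist");cv2.imwrite("pics/w7.png",c["image"])
for r in nets.recognise(c,"scale_pan")[:1]:print(r)
q=np.array([555.5,-273]);C,n=np.cos(-.137),np.sin(-.137)
print([proj(c,[*(q+np.array([[C,-n],[n,C]])@np.array(l)),55]).round() for l in ((85,85),(85,-85),(-85,-85),(-85,85),(0,0))])
E
```

```text
t: 13.95
eef_pos: [523.5, 209.8, 209.4]
ee_rot: [0.74, 0.672, 0.023, 0.026]
wrist_force: [0.2, 0.5, -2.7]
finger_gap: 0.269
grip_force: 79.1
t: 14.45
eef_pos: [520.1, 103.7, 210.1]
ee_rot: [0.74, 0.672, 0.023, 0.026]
wrist_force: [-0.2, -0.0, -3.7]
finger_gap: 0.273
grip_force: 79.1
t: 14.95
eef_pos: [516.4, -6.5, 210.6]
ee_rot: [0.753, 0.657, 0.024, 0.026]
wrist_force: [-0.1, 1.1, -3.3]
finger_gap: 0.268
grip_force: 79.1
t: 15.45
eef_pos: [508.2, -116.3, 210.8]
ee_rot: [0.753, 0.657, 0.024, 0.026]
wrist_force: [-0.4, -0.0, -3.2]
finger_gap: 0.275
grip_force: 79.1
t: 15.95
eef_pos: [501.4, -209.2, 210.9]
ee_rot: [0.753, 0.657, 0.024, 0.026]
wrist_force: [0.4, 1.2, -3.9]
finger_gap: 0.274
grip_force: 79.1
t: 16.45
eef_pos: [499.3, -238.1, 210.7]
ee_rot: [0.753, 0.657, 0.024, 0.025]
wrist_force: [-0.5, -0.3, -3.4]
finger_gap: 0.272
grip_force: 79.1
t 16.45 pos [ 499.3 -238.1  210.7] turn [-0.0001 -0.0032  0.0016] shift m [-0.0273  0.0135  0.0016] F [-0.5 -0.3 -3.4] gap 0.272 grip 79.1
{'location': [489.3, 213.9], 'score': 0.75}
[array([518., 144.]), array([487., 356.]), array([279., 364.]), array([271., 145.]), array([391., 262.])]
```

View pics/w7.png

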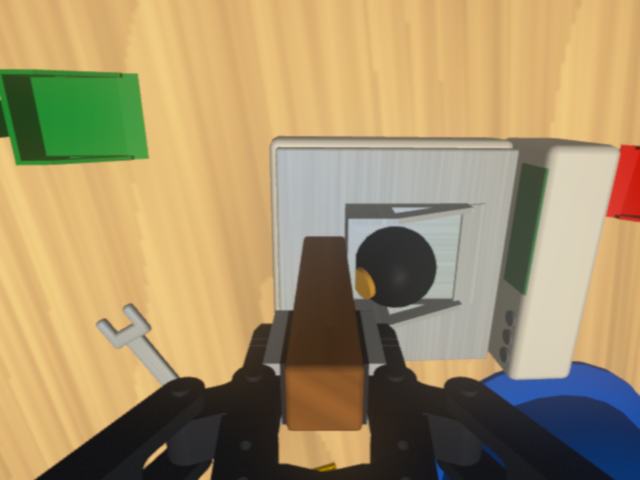

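The pan lies under the scoop with corners at (278,149), (518,150) and (490,357), within 5 px of the prediction. The knob is still at the bowl's rear. I centre, level and lower.

```bash
python3 -m jog '[[[0,0,0,-0.003,0.0015,0,0],[0,0,0,-0.009,0.004,0,0],[0,0,0,-0.017,0.0075,0,0],[0,0,0,-0.025,0.0115,0,0],[0,0,0,-0.029,0.0135,0,0]]]'
python3 -m jog '[[[0.01,0,0,0,0,0.001,0],[0.025,0,0,0,0,0.003,0],[0.045,0,0,0,0,0.006,0],[0.06,0,0,0,0,0.009,0],[0.07,0,0,0,0,0.012,0]]]'
python3 -m jog '[[[0,0,0,0,0,0.004,0],[0,0,0,0,0,0.01,0],[0,0,0,0,0,0.016,0],[0,0,0,0,0,0.021,0],[0,0,0,0,0,0.025,0]]]'
python3 -m jog '[[[0,0,0,0,0,0.003,0],[0,0,0,0,0,0.006,0],[0,0,0,0,0,0.009,0],[0,0,0,0,0,0.011,0],[0,0,0,0,0,0.012,0]]]'
python3 -c "
from h import *
go([509,-267,157],-.137,0)"
```

```text
t: 17.05
eef_pos: [509.3, -270.1, 211.6]
ee_rot: [0.753, 0.657, 0.024, 0.026]
wrist_force: [-0.8, -0.1, -3.8]
finger_gap: 0.271
grip_force: 79.1
t: 17.55
eef_pos: [509.8, -268.5, 199.1]
ee_rot: [0.753, 0.658, 0.001, -0.001]
wrist_force: [0.1, 0.0, -3.8]
finger_gap: 0.273
grip_force: 79.1
t: 18.05
eef_pos: [509.3, -268.6, 174.0]
ee_rot: [0.753, 0.658, 0.001, -0.001]
wrist_force: [0.2, 0.9, -2.7]
finger_gap: 0.267
grip_force: 79.1
t: 18.55
eef_pos: [509.5, -268.6, 162.4]
ee_rot: [0.753, 0.658, 0.001, -0.001]
wrist_force: [0.1, 0.3, -3.7]
finger_gap: 0.272
grip_force: 79.1
t 18.55 pos [ 509.5 -268.6  162.4] turn [-0.0002 -0.003   0.0016] shift m [ 0.0015 -0.0007  0.0054] F [ 0.1  0.3 -3.7] gap 0.272 grip 79.1
```

```bash
python3 -m jog '[[[0,0,0,0,0,0.001,0],[0,0,0,0,0,0.002,0],[0,0,0,0,0,0.003,0],[0,0,0,0,0,0.0035,0],[0,0,0,0,0,0.004,0]]]'
python3 -m jog '[[[0,0,0,0,0,0.0005,0],[0,0,0,0,0,0.001,0],[0,0,0,0,0,0.001,0]]]'
```

```text
t: 19.05
eef_pos: [509.6, -268.7, 158.6]
ee_rot: [0.753, 0.658, 0.001, -0.001]
wrist_force: [0.5, 0.4, -2.8]
finger_gap: 0.27
grip_force: 79.1
t: 19.35
eef_pos: [509.5, -268.6, 157.5]
ee_rot: [0.753, 0.658, 0.001, -0.001]
wrist_force: [-0.4, -0.4, -1.2]
finger_gap: 0.272
grip_force: 79.1
```

```bash
python3 -m jog '[[[0,0,0,0,0,0.0004,0],[0,0,0,0,0,0.0004,0],[0,0,0,0,0,0.0004,0]]]'
```

```text
t: 19.65
eef_pos: [509.6, -268.7, 157.2]
ee_rot: [0.753, 0.658, 0.001, -0.001]
wrist_force: [-0.3, -0.2, -2.9]
finger_gap: 0.268
grip_force: 79.3
```

```bash
python3 -m jog '[[[0,0,0,0,0,0.0005,0],[0,0,0,0,0,0.0005,0],[0,0,0,0,0,0.0005,0]]]'
python3 -m jog '[[[0,0,0,0,0,0.0003,0],[0,0,0,0,0,0.0003,0],[0,0,0,0,0,0.0003,0]]]'
```

```text
t: 19.95
eef_pos: [509.5, -268.6, 157.1]
ee_rot: [0.753, 0.658, 0.001, -0.001]
wrist_force: [-1.8, 1.6, 1.8]
finger_gap: 0.271
grip_force: 79.6
t: 20.25
eef_pos: [509.5, -268.6, 157.1]
ee_rot: [0.753, 0.658, 0.001, -0.001]
wrist_force: [-3.2, 1.8, 5.3]
finger_gap: 0.274
grip_force: 80.2
```

```bash
python3 -m jog '[[[0,0,0,0,0,0,0.02],[0,0,0,0,0,0,0.02]]]' 20
python3 -m jog '[[[0,0,0,0,0,0,0.028],[0,0,0,0,0,0,0.032],[0,0,0,0,0,0,0.04],[0,0,0,0,0,0,0.05],[0,0,0,0,0,0,0.06]]]'
python3 -m jog '[[[0,0,0,0,0,0,0.06],[0,0,0,0,0,-0.005,0.06],[0,0,0,0,0,-0.02,0.06],[0,0,0,0,0,-0.045,0.06],[0,0,0,0,0,-0.075,0.06]]]'
python3 -m jog '[[[0,0,0,0,0,-0.03,0.06],[0,0,0,0,0,-0.045,0.06],[0,0,0,0,0,-0.05,0.06],[0,0,0,0,0,-0.05,0.06]]]'
python3 - <<'E'
from h import *
go([509,-267,157],-.137,0)
c=vision.capture("wrist");cv2.imwrite("pics/w8.png",c["image"])
E
```

```text
t: 20.45
eef_pos: [509.5, -268.6, 157.1]
ee_rot: [0.753, 0.658, 0.001, -0.001]
wrist_force: [-2.6, 2.2, 5.5]
finger_gap: 0.266
grip_force: 80.2
t: 20.95
eef_pos: [509.6, -268.7, 156.3]
ee_rot: [0.753, 0.658, 0.001, -0.001]
wrist_force: [0.1, 0.4, -0.1]
finger_gap: 0.699
grip_force: 0.0
t: 21.45
eef_pos: [509.0, -268.5, 231.6]
ee_rot: [0.753, 0.658, 0.001, -0.002]
wrist_force: [0.4, -0.8, 0.6]
finger_gap: 0.703
grip_force: 0.0
t: 21.85
eef_pos: [509.7, -269.1, 282.1]
ee_rot: [0.753, 0.658, 0.001, -0.0]
wrist_force: [0.2, 0.6, -0.1]
finger_gap: 0.702
grip_force: 0.0
t 21.85 pos [ 509.7 -269.1  282.1] turn [ 0.0013 -0.0022  0.0016] shift m [ 0.0017 -0.0011  0.1251] F [ 0.2  0.6 -0.1] gap 0.702 grip 0.0
```

View pics/w8.png

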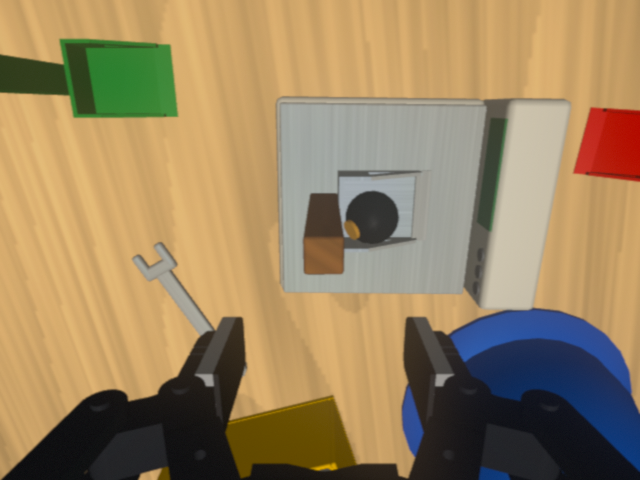

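The scoop stands upright mid-pan with its bowl around (375,210). The knob is in the bowl at (371,217), and the fingers are clear at 125 mm above the release height.

```bash
python3 -m jog '[[[0,0,0,0,0,0,0.06],[0,0,0,0,0,0,0.06],[0,0,0,0,0,0,0.06]]]'; python3 -c "
from plant import ctrl
print(ctrl.hand_in())"
```

```text
t: 22.2
eef_pos: [509.2, -268.8, 280.5]
ee_rot: [0.753, 0.658, 0.001, -0.002]
wrist_force: [0.6, 0.4, 0.7]
finger_gap: 0.702
grip_force: 0.0
the job is handed in; nothing more can be done
None
```

I scooped the knob up in the tote's far left corner, stood the loaded scoop upright mid-pan, let go and handed in at about 22 s; the final picture looked right, but no verdict came back.

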